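# Index the repair turntable to its next hole

### The job

A remote-control case under repair sits in the nest of a small indexing turntable. With closed fingertips gently press the turntable's indexing plunger (the round cap at the end of its arm) in, turn the table clockwise seen from above to the next hole, one hole on and not past it, and let the plunger spring fully out so that the table is locked there. Grip and lift nothing, keep off the case, and leave the other things on the worktop where they are.

Things in the scene. Friction and masses are not known exactly. Their poses are not given: they have to be found in the camera images.
- turntable (a joint): turntable angle about its vertical axis, rad, positive CLOCKWISE seen from above. Starts locked within 0.01 of 0; the next hole clockwise is at 0.785 (45 degrees; 8 holes). Locked, it has 0.015 rad of play either way. Unlocked it turns with light friction (0.5 to 1 N at the plunger) and stays where it is left.
- plunger (a joint): how far the plunger is pressed straight down, m: 0 = out, 0.013 = stop. Spring about 4 N, rising to 7 N at 0.011. The pin is clear of its hole beyond 0.009. Let go between holes, the pin rides under the disc (about 0.008), the table still turns, and the plunger springs out (under 0.001) at a hole, drawn in from at least 0.03 rad (4 mm at the cap) either side. It rides on the turntable's arm.
- plunger_top (a point): centre of the flat top of the plunger's black cap: a disc 32 mm across, 10 mm thick, top 100 mm above the worktop when out, 130 mm from the turntable's axis. Can be pressed down from above and carried round by friction while pressed; under it a 12 mm stem, then a 22 mm wide bush with its top 74 mm above the worktop. z up.
- index_base: fixed foot of the turntable, 170 mm across, with a post and a bright steel index disc 234 mm across, top 52 mm above the worktop, with 8 dark holes 11 mm across evenly spaced on a 104 mm radius. Origin on the worktop on the turntable's axis; x points along the plunger arm's starting direction, z up.
- next_hole (a point): centre of the next hole clockwise, on the top of the index disc, 52 mm above the worktop and 104 mm from the axis: the direction from the axis in which the arm must finally point (the plunger cap, at 130 mm, ends radially outward of it).
- nest (a point): centre of the top face of the turntable's round aluminium plate (168 mm across, 10 mm thick, top 66 mm above the worktop), on the axis; turns with the table. x along the arm (two parallel bars out to the plunger), z up. Eight 10 mm high black stops around it form the nest.
- case: loose orange remote-control case 80 x 116 x 40 mm, two stub levers to 67 mm high, about 0.45 kg, standing in the nest with 2 mm clearance; its top is 106 mm and its levers 133 mm above the worktop. It rides round with the table. Origin: centre of its underside, z up. Not to be touched.
- multimeter: bystander: yellow and grey meter 150 x 75 x 46 mm lying on the worktop, loose. Origin: centre of its underside.
- half_shell: bystander: empty orange case half, open box 95 x 125 x 40 mm, loose. Origin: centre of its underside.
- screwdriver: bystander: red-handled screwdriver 180 mm long lying on the worktop, loose. Origin: under its middle.

How it is judged (in metres and radians):
On the way, in this order (a step that is already met when the one before it is completed fails the run):
1. the plunger is pressed in, its pin clear of the first hole, the table not yet turned (value of joint plunger above 0.0078 m and value of joint turntable between -0.1 and 0.15 rad), for 0.05 s.
2. the table is turned clockwise, between the two holes (value of joint turntable between 0.3 and 0.7 rad), for 0.02 s.
At the end, for the whole second after the job is handed in: The table stands at the next hole clockwise (0.785 rad within 0.03) at rest, the plunger has sprung out (within 2 mm of fully out), and the case still sits upright in its nest (within 6 mm) (value of joint turntable between 0.755 and 0.815 rad and value of joint plunger below 0.002 m and velocity of joint turntable between -0.02 and 0.02 rad/s and distance between case and nest below 0.006 m and angle between case's own z axis and vertical below 0.05 rad); the robot touches nothing.
It fails at once if the turntable or its plunger is gripped, or pressed roughly (fingers bear on it with more than 30 N) (contact force between the fingers and index_base above 30 N).
It fails at once if the table is turned more than 0.165 rad past the next hole (value of joint turntable above 0.95 rad).
It fails at once if the table is turned the wrong way (anticlockwise by more than 0.15 rad) (value of joint turntable below -0.15 rad).
It fails at once if the case is touched by the robot with more than 1 N, or leaves its nest or is lifted (more than 10 mm, or tipped 0.15 rad) (contact force between any of the arm, the fingers and case above 1 N or distance between case and nest above 0.01 m or angle between case's own z axis and vertical above 0.15 rad).
It fails at once if the meter, the half shell or the screwdriver is moved or lifted by more than 20 mm (distance of any of multimeter, half_shell, screwdriver from where it was at the start of the episode above 0.02 m).
It also fails if it takes over 35 s, if anything falls off the work surface, if the arm or the gripper's body presses on something with over 40 N, if the wrist force passes 120 N, or if a joint passes its speed limit or range.

### The arm

A 6-joint arm with a two-finger parallel gripper is mounted at the origin on the work surface. World frame = base frame: x ahead of the robot, y to its left, z up, the work surface at z = 0. Lengths are in mm, angles in degrees, forces in N, time in s.
With the tool pointing down it reaches from about 300 to 850 mm from the base axis. Payload 4.2 kg.
Tool frame: the origin (TCP) lies midway between the tips of the shut fingers; the grasp point (between the pads) lies 19 mm behind it (env.tcp_to_grasp is the distance from the TCP to the grasp point, in mm); z points along the fingers, x is the direction in which the jaws open and shut, and the axes are right-handed (so a half turn about z gives the same grasp; the last joint's range is limited). The gripper opens to 91 mm and grips with 3 to 60 N. Pads are 32 mm wide; open, the fingers measure 118 mm over their backs; the gripper's body (76 mm by 178 mm) begins 60 mm behind the grasp point.
Start: joints at [-71.562, 18.312, 89.639, -0, 72.044, -1.146], TCP at [192.734, -541.753, 213.976] pointing down, gripper open.
Joint ranges: [-177.97, 177.97], [-48.28, 115.42], [12.27, 149.76], [-77.06, 257.06], [2.81, 150.46], [-146.56, 146.56]. Speed limits (degrees/s): [147.25, 147.25, 180, 180, 180, 180].

### API

Orientations are given as [roll, pitch, yaw] about the fixed x, y, z axes, in that order (R = Rz(yaw) Ry(pitch) Rx(roll)).
In Python, from workcell import env gives the robot as it stands.
- The arm moves only by the tool drive_tool, never from a script. Its argument "motion" is a list of rows, each a list of 2 entries, a list of its own where there are three numbers: the shift along the world's x, y, z in m, then the turn, a rotation vector about the world's x, y, z in rad. In form: [[[dx, dy, dz], [wx, wy, wz]], ...]. A call has exactly 10 rows; each row shifts and turns the commanded pose from where the row before left it; what a row does not reach is not made up. A row lasts 1/12 s, in which the tool goes at most 41.7 mm and 7.16 degrees, less where a joint would pass 70% of its speed; a pose out of reach is approached as far as the arm can. A call is refused whole if a number of a shift passes 0.0417 or a number of a turn 0.125, either way. A call with a gripper value outside its range is refused whole. "claw" is the opening, from 0 (shut) to 1 (fully open), set as the call begins (left out, the last holds). The fingers move at their own pace and stop on an object; "force" is the grip in N (left out, the last holds). Time passes only in rows, so rows that do not move let the fingers close, or fill a call up. It gives the time, the measured TCP pose, the force and the opening at its end, in the units of the state.
- env.state(): the state, without advancing time (a new reading comes with each control period).
- env.grab_frame(name): name is "scene" or "top" or "wrist"; returns the picture (480x640x3 uint8, red, green, blue); there is no depth.
- env.camera_params(name): a dict with "fov_y" (degrees; the focal length in pixels is half the picture's height over the tangent of half this angle, whatever the lens; pixels are square), "cx", "cy" (the principal point, pixels), "pose" (4x4, takes a point from camera to world coordinates). Camera axes: x right, y down, z forward; pixel columns grow to the right and rows downward; lengths in mm; the calibration is good to about 2 mm. A picture is of the moment at which its call begins: read the wrist's pose just before it. camera_params takes no time and is no camera call; for the wrist camera it gives the pose at the moment of the call.
- env.job_done(): hands the job in, once; it reports no verdict.
The state is a dict: "time_s": time; "qpos": joint angles; "qvel": joint speeds; "effort": joint torques, N m; "ee_pos": TCP position; "ee_rot": TCP orientation; "force": force on the tool from outside, world axes, zero at the start; "torque": the same for the moment, N m; "gripper_width": finger opening in mm.
Only numpy, scipy, OpenCV 4.12 (cv2) and the standard library are available. Lean on these libraries where they do the work, as an engineer would, in place of code of your own. Each camera call takes 0.05 s, during which the arm holds its last target.

## Working session

There is one attempt and no reset: what is moved stays moved. The work goes in short steps, Python scripts to look and compute and a tool call to move; the robot and the scene stay as the last step left them, time stands still between calls to the robot, and variables do not carry over. Pictures are saved under pics/ and viewed, and the job is handed in when it is done.

Besides the shell and the picture viewer there is one more tool, called after ">>>" as name(argument=value, ...), one argument or row to a line, values as JSON. drive_tool: Moves the arm, as the interface text tells. Its arguments: {"type":"object","properties":{"motion":{"type":"array","items":{"type":"array"}},"claw":{"type":"number"},"force":{"type":"number"}},"required":["motion"]}

```bash
mkdir -p pics; ls; python3 - <<'E'
from workcell import env
import cv2
for n in("scene","top","wrist"):
    p=env.camera_params(n); print(n,p["fov_y"],p["cx"],p["cy"],p["pose"].tolist() if hasattr(p["pose"],"tolist") else p["pose"])
    cv2.imwrite(f"pics/{n}0.png",env.grab_frame(n)[:,:,::-1])
print(env.state())
E
```

```text
pics
scene 50.25041708221135 325.9285731242936 239.11176188345914 [[-0.5107131093056352, 0.6019403714609449, -0.6138728770591106, 1313.7068513064867], [0.8597500561080372, 0.3564037580066202, -0.36579530109199765, 468.7170706228432], [-0.001400359095782158, -0.7145936960848578, -0.6995383395570143, 944.0533194495308], [0.0, 0.0, 0.0, 1.0]]
top 47.516167258822264 318.83831005258065 246.10469805703946 [[0.024654460973161502, -0.9963161350398994, 0.08213596418914072, 484.4939096268346], [-0.9996881255160869, -0.024897689989232818, -0.0019382299483108937, 50.87096660441883], [0.00397608554426769, -0.08206256206308092, -0.996619248585631, 1122.9519569873653], [0.0, 0.0, 0.0, 1.0]]
wrist 71.0535294056451 324.400986723612 240.36313980278592 [[0.3344212927202803, -0.9024603204905725, -0.27152857845049794, 269.01547074705684], [-0.9424226866627627, -0.32065888904445194, -0.09495976274252343, -514.2892610993391], [-0.0013706343914295606, 0.28765125902180505, -0.9577342400397585, 383.83144776417646], [0.0, 0.0, 0.0, 1.0]]
{'time_s': 0.15, 'qpos': array([-7.15618331e+01,  1.83437382e+01,  8.96899183e+01, -1.33265982e-04,
        7.20427509e+01, -1.14567405e+00]), 'qvel': array([-0.14323003, -0.01697308, -0.15492299, -0.04269814,  0.14100219,
       -0.10633024]), 'effort': array([ 7.25566188e-04, -4.12776625e+01, -2.32155633e+01,  7.26174493e-02,
        4.33999160e-02, -9.81258586e-05]), 'ee_pos': array([ 192.61730595, -541.38603076,  213.31120747]), 'ee_rot': array([-1.79998599e+02,  7.63946685e-02, -7.04161169e+01]), 'force': array([-0.31367225,  0.38171316,  0.09954101]), 'torque': array([-0.03753944, -0.01369343, -0.02043624]), 'gripper_width': 91.10213790546167}
```

View pics/top0.png

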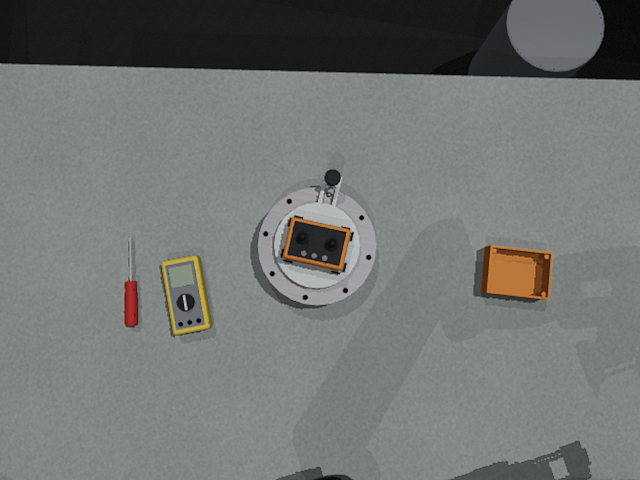

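View pics/scene0.png

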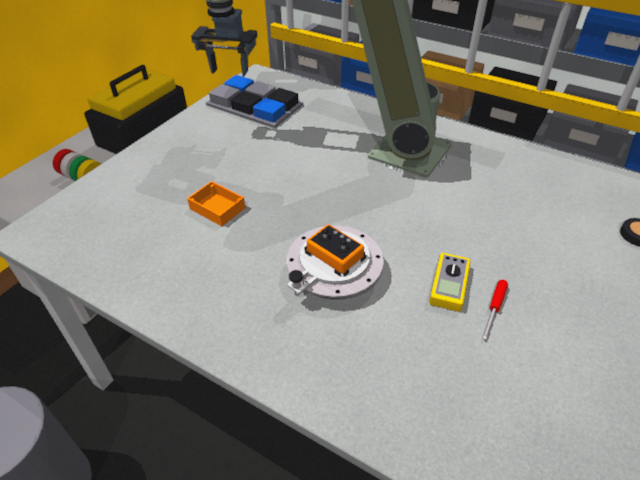

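```bash
python3 - <<'E'
import cv2
a=cv2.imread("pics/top0.png")[150:320,240:400]; cv2.imwrite("pics/top0c.png",cv2.resize(a,None,fx=3.5,fy=3.5,interpolation=cv2.INTER_CUBIC))
a=cv2.imread("pics/scene0.png")[215:315,265:405]; cv2.imwrite("pics/scene0c.png",cv2.resize(a,None,fx=5,fy=5,interpolation=cv2.INTER_CUBIC))
E
```

```text
(no output)
```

View pics/top0c.png

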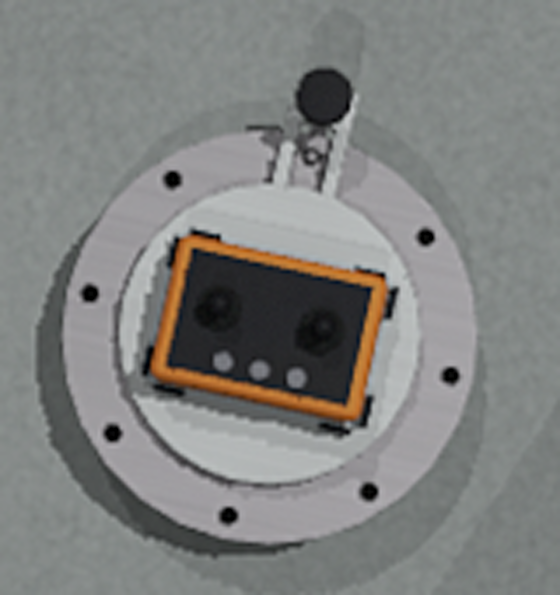

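View pics/scene0c.png

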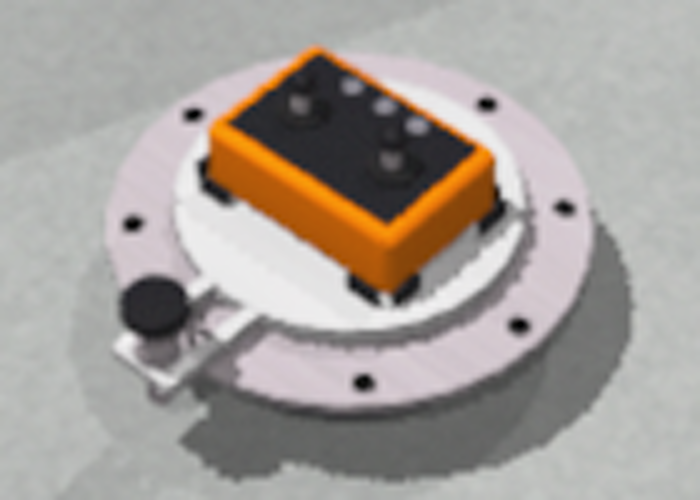

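View pics/wrist0.png

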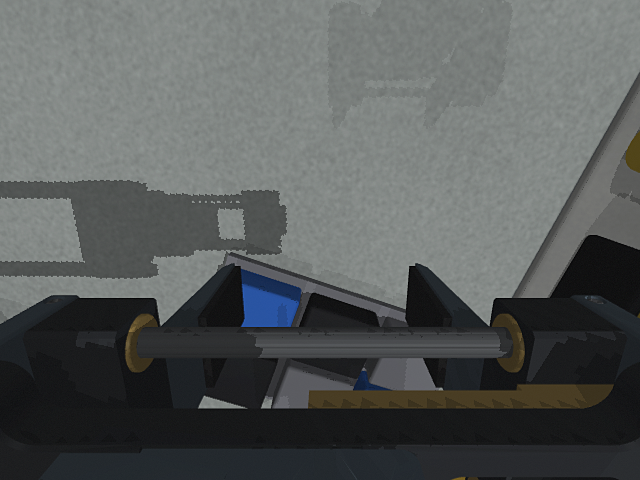

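```bash
cat > h.py <<'E'
import numpy as np, cv2
from workcell import env
def ray(n,uv,P=None):
    p=P or env.camera_params(n); M=np.array(p["pose"]); f=240/np.tan(np.radians(p["fov_y"]/2))
    d=M[:3,:3]@np.array([(uv[0]-p["cx"])/f,(uv[1]-p["cy"])/f,1]); return M[:3,3],d/np.linalg.norm(d)
def atz(n,uv,z,P=None):
    o,d=ray(n,uv,P); return o+d*(z-o[2])/d[2]
def tri(rs):
    A=0;b=0
    for o,d in rs:
        Q=np.eye(3)-np.outer(d,d);A=A+Q;b=b+Q@o
    x=np.linalg.solve(A,b); return x,[np.linalg.norm((np.eye(3)-np.outer(d,d))@(x-o)) for o,d in rs]
def proj(n,X,P=None):
    p=P or env.camera_params(n); M=np.linalg.inv(np.array(p["pose"])); f=240/np.tan(np.radians(p["fov_y"]/2))
    c=M[:3,:3]@X+M[:3,3]; return np.array([c[0]/c[2]*f+p["cx"],c[1]/c[2]*f+p["cy"]])
E
python3 - <<'E'
from h import *
T=lambda x,y:((x+.5)/3.5-.5+240,(y+.5)/3.5-.5+150)
S=lambda x,y:((x+.5)/5-.5+265,(y+.5)/5-.5+215)
print("cap",tri([ray("top",T(323,96)),ray("scene",S(154,303))]))
print("cap@100",atz("top",T(323,96),100),atz("scene",S(154,303),100))
th=[(173,179),(426,237),(451,375),(369,491),(228,515),(113,433),(90,293)]
H=np.array([atz("top",T(*h),52)[:2] for h in th])
sh=[(364,383),(133,223),(193,115),(487,104),(565,208),(519,326)]
G=np.array([atz("scene",S(*h),52)[:2] for h in sh])
from scipy.optimize import least_squares
for P in(H,G):
    r=least_squares(lambda q:np.hypot(*(P-q[:2]).T)-q[2],[480,50,104]).x
    print(r, np.degrees(np.arctan2(*(P-r[:2]).T[::-1])).round(1))
# triangulate pairs
print(tri([ray("top",T(*th[0])),ray("scene",S(*sh[0]))]))
print(tri([ray("top",T(*th[1])),ray("scene",S(*sh[1]))]))
E
```

```text
cap (array([702.20005394,  26.52681434,  96.79925646]), [np.float64(0.7202902871761108), np.float64(0.7202902871761817)])
cap@100 [701.16635629  27.23323523 100.        ] [704.78458674  27.52441086 100.        ]
[574.58792916  52.82723767 104.11592027] [  33.4  -56.5 -101.3 -146.4  168.4  123.7   78.5]
[575.4442205   52.78992601 104.10161931] [  33.6  -56.8 -101.2  168.6  123.5   78.5]
(array([661.61193441, 110.07303977,  51.21933852]), [np.float64(0.025531361693276137), np.float64(0.025531361693220837)])
(array([632.10987337, -34.1888153 ,  51.66594879]), [np.float64(0.21884684058403456), np.float64(0.21884684058412424)])
```

>>> drive_tool(
  motion=[
    [[0.01,0.011,0],[0,0,0]],
    [[0.017,0.019,0],[0,0,0]],
    [[0.022,0.024,0],[0,0,0]],
    [[0.022,0.024,0],[0,0,0]],
    [[0.022,0.024,0],[0,0,0]],
    [[0.022,0.024,0],[0,0,0]],
    [[0.022,0.024,0],[0,0,0]],
    [[0.022,0.024,0],[0,0,0]],
    [[0.022,0.024,0],[0,0,0]],
    [[0.022,0.024,0],[0,0,0]],
  ],
  claw=0,
  force=20,
)

```text
time_s: 0.98
ee_pos: [396.6, -317.4, 214.0]
ee_rot: [-180.0, 0.0, -70.4]
force: [0.3, 0.0, 0.6]
gripper_width: 27.4
```

>>> drive_tool(
  motion=[
    [[0.022,0.024,0],[0,0,0]],
    [[0.022,0.024,0],[0,0,0]],
    [[0.022,0.024,0],[0,0,0]],
    [[0.022,0.024,0],[0,0,0]],
    [[0.022,0.024,0],[0,0,0]],
    [[0.022,0.024,0],[0,0,0]],
    [[0.022,0.025,0],[0,0,0]],
    [[0.022,0.026,0],[0,0,0]],
    [[0.022,0.026,0],[0,0,0]],
    [[0.022,0.026,0],[0,0,0]],
  ],
)

```text
time_s: 1.82
ee_pos: [616.1, -70.2, 213.8]
ee_rot: [180.0, 0.0, -70.4]
force: [0.2, 0.3, 0.4]
gripper_width: 0.5
```

>>> drive_tool(
  motion=[
    [[0.018,0.02,-0.006],[0,0,0]],
    [[0.017,0.019,-0.01],[0,0,0]],
    [[0.016,0.018,-0.015],[0,0,0]],
    [[0.014,0.016,-0.015],[0,0,0]],
    [[0.011,0.013,-0.014],[0,0,0]],
    [[0.007,0.008,-0.01],[0,0,0]],
    [[0.003,0.003,-0.005],[0,0,0]],
    [[0,0,0],[0,0,0]],
    [[0,0,0],[0,0,0]],
    [[0,0,0],[0,0,0]],
  ],
)

```text
time_s: 2.65
ee_pos: [701.7, 23.5, 140.2]
ee_rot: [-179.9, -0.0, -70.5]
force: [-0.3, -0.3, 0.9]
gripper_width: 0.4
```

```bash
python3 - <<'E'
from h import *
s=env.state();print(s["ee_pos"],s["force"])
P=env.camera_params("wrist");f=env.grab_frame("wrist")[:,:,::-1];cv2.imwrite("pics/w1.png",f)
print(proj("wrist",np.array([702.3,26.8,100]),P),proj("wrist",s["ee_pos"],P))
a=env.grab_frame("scene")[200:320,240:400,::-1];cv2.imwrite("pics/s1.png",cv2.resize(a,None,fx=5,fy=5,interpolation=cv2.INTER_CUBIC))
a=env.grab_frame("top")[130:320,240:430,::-1];cv2.imwrite("pics/t1.png",cv2.resize(a,None,fx=3,fy=3,interpolation=cv2.INTER_CUBIC))
E
```

```text
[701.66025298  23.47591918 140.185222  ] [-0.31310885 -0.34000289  0.93216716]
[320.16476227 263.4327696 ] [324.63098708 291.80832166]
```

View pics/w1.png

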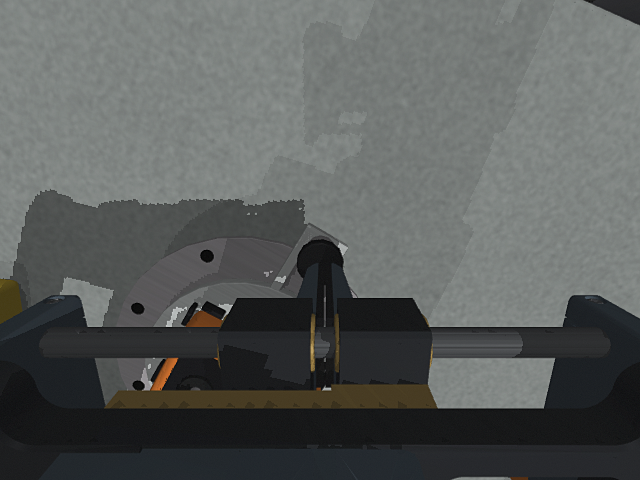

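View pics/s1.png

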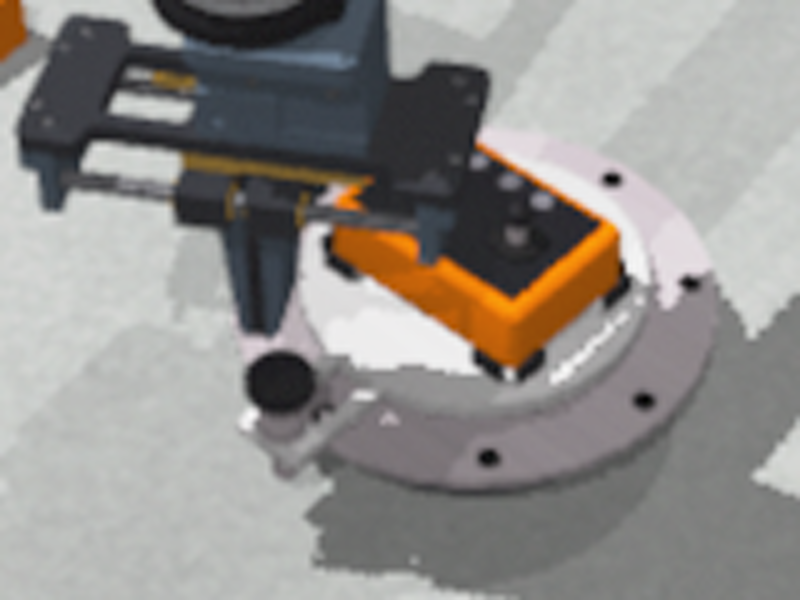

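>>> drive_tool(
  motion=[
    [[0.001,0.003,-0.003],[0,0,0]],
    [[0,0.0005,-0.006],[0,0,0]],
    [[0,0,-0.007],[0,0,0]],
    [[0,0,-0.006],[0,0,0]],
    [[0,0,-0.005],[0,0,0]],
    [[0,0,-0.004],[0,0,0]],
    [[0,0,-0.003],[0,0,0]],
    [[0,0,-0.002],[0,0,0]],
    [[0,0,0],[0,0,0]],
    [[0,0,0],[0,0,0]],
  ],
)

```text
time_s: 3.63
ee_pos: [702.8, 27.7, 103.0]
ee_rot: [-180.0, -0.0, -70.4]
force: [-0.4, 1.1, -0.5]
gripper_width: 0.3
```

>>> drive_tool(
  motion=[
    [[0,0,-0.001],[0,0,0]],
    [[0,0,-0.001],[0,0,0]],
    [[0,0,-0.001],[0,0,0]],
    [[0,0,-0.001],[0,0,0]],
    [[0,0,-0.001],[0,0,0]],
    [[0,0,-0.001],[0,0,0]],
    [[0,0,-0.001],[0,0,0]],
    [[0,0,-0.001],[0,0,0]],
    [[0,0,0],[0,0,0]],
    [[0,0,0],[0,0,0]],
  ],
)

```text
time_s: 4.47
ee_pos: [702.9, 27.7, 95.2]
ee_rot: [-180.0, -0.0, -70.4]
force: [-1.2, 0.5, 4.2]
gripper_width: 0.7
```

>>> drive_tool(
  motion=[
    [[0,0,-0.001],[0,0,0]],
    [[0,0,-0.001],[0,0,0]],
    [[0,0,-0.001],[0,0,0]],
    [[0,0,-0.001],[0,0,0]],
    [[0,0,-0.001],[0,0,0]],
    [[0,0,-0.001],[0,0,0]],
    [[0,0,-0.0005],[0,0,0]],
    [[0,0,0],[0,0,0]],
    [[0,0,0],[0,0,0]],
    [[0,0,0],[0,0,0]],
  ],
)

```text
time_s: 5.3
ee_pos: [702.9, 27.8, 88.9]
ee_rot: [-180.0, -0.0, -70.4]
force: [-1.6, 0.1, 6.9]
gripper_width: 0.5
```

```bash
python3 - <<'E'
import numpy as np
a0=np.arctan2(27.8-52.8,702.9-575);r=130.3
d=np.array([0,.8,2,4,6.5,9,11.5,14,16.5,19,21.5,24,26.5,29,31.5,34,36.5,39,41.3,43.3,45])
p=np.c_[575+r*np.cos(a0-np.radians(d)),52.8+r*np.sin(a0-np.radians(d))]
print(np.diff(p,axis=0).round(2).tolist(),p[10],p[-1],np.radians(np.diff(d)).round(3))
E
```

```text
[[-0.36, -1.78], [-0.59, -2.66], [-1.1, -4.41], [-1.6, -5.46], [-1.83, -5.38], [-2.07, -5.3], [-2.3, -5.2], [-2.52, -5.1], [-2.74, -4.98], [-2.95, -4.86], [-3.16, -4.72], [-3.37, -4.58], [-3.56, -4.43], [-3.75, -4.27], [-3.94, -4.1], [-4.11, -3.93], [-4.28, -3.74], [-4.08, -3.28], [-3.65, -2.71], [-3.17, -2.21]] [684.82067174 -17.3249603 ] [647.74989077 -55.29969192] [0.014 0.021 0.035 0.044 0.044 0.044 0.044 0.044 0.044 0.044 0.044 0.044
 0.044 0.044 0.044 0.044 0.044 0.04  0.035 0.03 ]
```

>>> drive_tool(
  motion=[
    [[0,0,-0.0007],[0,0,0]],
    [[0,0,0],[0,0,0]],
    [[-0.0004,-0.0018,0],[0,0,-0.014]],
    [[-0.0006,-0.0027,0],[0,0,-0.021]],
    [[-0.0011,-0.0044,0],[0,0,-0.035]],
    [[-0.0016,-0.0055,0],[0,0,-0.044]],
    [[-0.0018,-0.0054,0],[0,0,-0.044]],
    [[-0.0021,-0.0053,0],[0,0,-0.044]],
    [[-0.0023,-0.0052,0],[0,0,-0.044]],
    [[-0.0025,-0.0051,0],[0,0,-0.044]],
  ],
)

```text
time_s: 6.13
ee_pos: [690.5, -7.5, 88.3]
ee_rot: [-179.9, 0.0, -87.2]
force: [-1.3, 0.9, 7.0]
gripper_width: 0.7
```

```bash
python3 - <<'E'
from h import *
a=env.grab_frame("scene")[200:320,240:400,::-1];cv2.imwrite("pics/s2.png",cv2.resize(a,None,fx=5,fy=5,interpolation=cv2.INTER_CUBIC))
s=env.state();print(s["ee_pos"],s["force"])
E
```

```text
[689.95446286  -8.60073334  88.31032583] [-1.74594657  0.25145302  6.88803502]
```

View pics/s2.png

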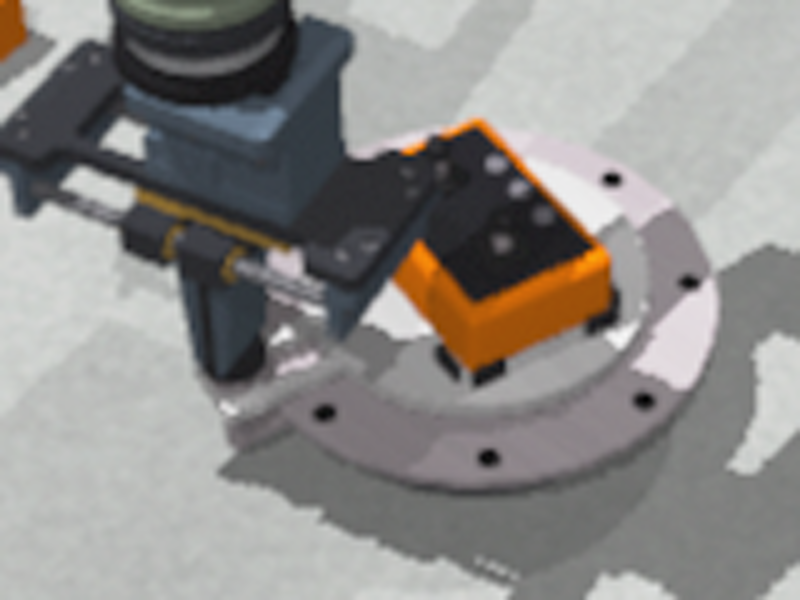

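>>> drive_tool(
  motion=[
    [[-0.0014,-0.0026,0],[0,0,-0.02]],
    [[-0.0027,-0.0049,0],[0,0,-0.044]],
    [[-0.0031,-0.0048,0],[0,0,-0.044]],
    [[-0.0033,-0.0046,0],[0,0,-0.044]],
    [[-0.0035,-0.0045,0],[0,0,-0.044]],
    [[-0.0037,-0.0043,0],[0,0,-0.044]],
    [[-0.0039,-0.0041,0],[0,0,-0.044]],
    [[-0.003,-0.0029,0],[0,0,-0.03]],
    [[-0.0015,-0.0014,0],[0,0,-0.015]],
    [[0,0,0],[0,0,0]],
  ],
)

```text
time_s: 7.02
ee_pos: [664.5, -41.9, 88.4]
ee_rot: [-179.9, 0.0, -105.9]
force: [-0.3, 0.2, 6.6]
gripper_width: 0.6
```

```bash
python3 - <<'E'
from h import *
fr=env.grab_frame("top")
a=fr[130:320,220:420,::-1];cv2.imwrite("pics/t3.png",cv2.resize(a,None,fx=3,fy=3,interpolation=cv2.INTER_CUBIC))
a=env.grab_frame("scene")[200:320,240:400,::-1];cv2.imwrite("pics/s3.png",cv2.resize(a,None,fx=5,fy=5,interpolation=cv2.INTER_CUBIC))
s=env.state();p=s["ee_pos"];print(p,s["force"],s["time_s"],np.degrees(np.arctan2(p[1]-52.8,p[0]-575)),np.hypot(p[1]-52.8,p[0]-575))
E
```

```text
[664.62204564 -41.76370442  88.38668091] [-0.72718085  0.09065181  6.82270002] 7.1167 -46.53686310688787 130.28585978105968
```

View pics/s3.png

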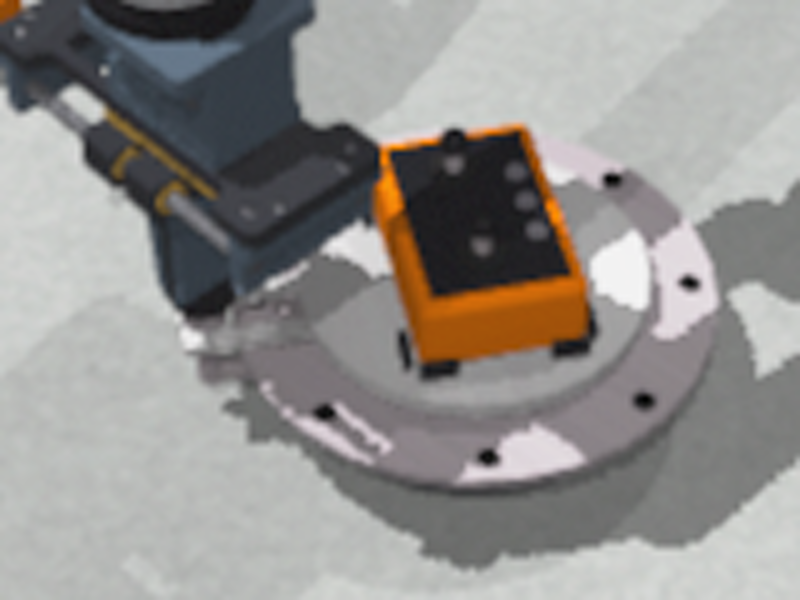

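View pics/t3.png

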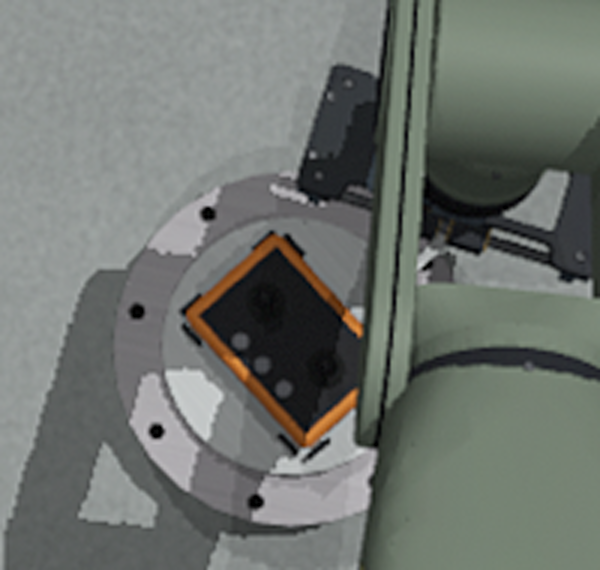

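>>> drive_tool(
  motion=[
    [[-0.002,-0.0018,0],[0,0,-0.02]],
    [[-0.002,-0.0018,0],[0,0,-0.02]],
    [[-0.0042,-0.0035,0],[0,0,-0.042]],
    [[-0.0043,-0.0033,0],[0,0,-0.042]],
    [[-0.0022,-0.0016,0],[0,0,-0.021]],
    [[-0.0012,-0.0008,0],[0,0,-0.011]],
    [[-0.001,-0.0007,0],[0,0,-0.01]],
    [[0,0,0],[0,0,0]],
    [[0,0,0],[0,0,0]],
    [[0,0,0],[0,0,0]],
  ],
)

```text
time_s: 7.95
ee_pos: [647.9, -55.2, 88.3]
ee_rot: [-179.9, 0.0, -115.4]
force: [-0.5, 1.1, 6.6]
gripper_width: 0.1
```

```bash
python3 - <<'E'
from h import *
fr=env.grab_frame("top")
a=fr[130:320,220:420,::-1];cv2.imwrite("pics/t4.png",cv2.resize(a,None,fx=3,fy=3,interpolation=cv2.INTER_CUBIC))
a=env.grab_frame("scene")[200:320,240:400,::-1];cv2.imwrite("pics/s4.png",cv2.resize(a,None,fx=5,fy=5,interpolation=cv2.INTER_CUBIC))
s=env.state();p=s["ee_pos"];print(p,s["force"],s["time_s"],np.degrees(np.arctan2(p[1]-52.8,p[0]-575)),np.hypot(p[1]-52.8,p[0]-575))
E
```

```text
[647.86652775 -55.19354123  88.30286876] [-0.72544732  0.45392566  6.58817764] 8.05 -55.99126232786858 130.27715000739096
```

View pics/s4.png

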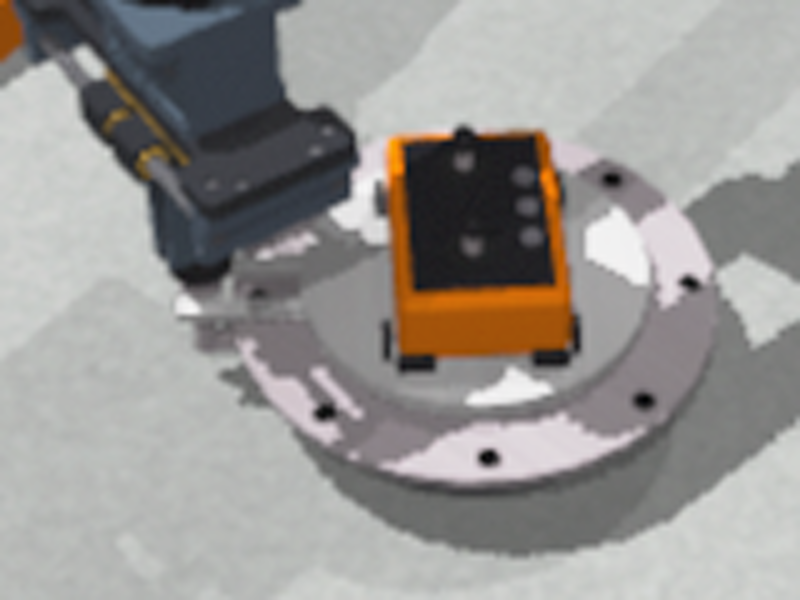

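View pics/t4.png

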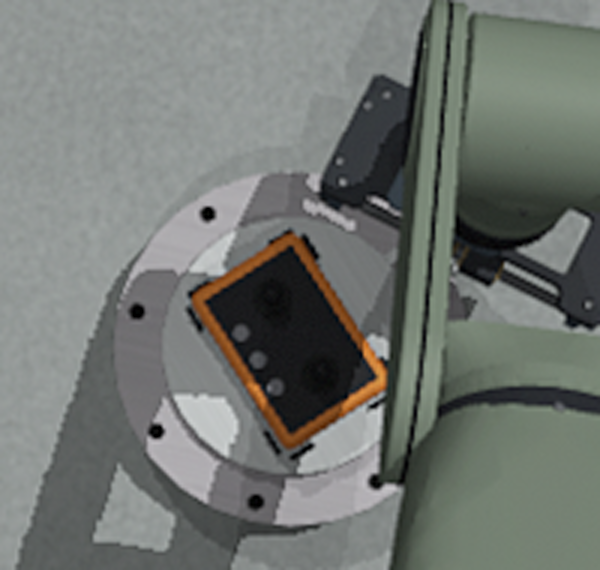

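>>> drive_tool(
  motion=[
    [[0,0,0.0015],[0,0,0]],
    [[0,0,0.0015],[0,0,0]],
    [[0,0,0.0015],[0,0,0]],
    [[0,0,0.0015],[0,0,0]],
    [[0,0,0.0015],[0,0,0]],
    [[0,0,0],[0,0,0]],
    [[0,0,0],[0,0,0]],
    [[0,0,0],[0,0,0]],
    [[0,0,0],[0,0,0]],
    [[0,0,0],[0,0,0]],
  ],
)

```text
time_s: 8.88
ee_pos: [647.6, -55.4, 95.2]
ee_rot: [-180.0, -0.0, -115.4]
force: [0.5, -1.0, 4.7]
gripper_width: 0.4
```

>>> drive_tool(
  motion=[
    [[0,0,0.0015],[0,0,0]],
    [[0,0,0.0015],[0,0,0]],
    [[0,0,0.0015],[0,0,0]],
    [[0,0,0.002],[0,0,0]],
    [[0,0,0.004],[0,0,0]],
    [[0,0,0.01],[0,0,0]],
    [[0,0,0.02],[0,0,0]],
    [[0,0,0.025],[0,0,0]],
    [[0,0,0.025],[0,0,0]],
    [[0,0,0.02],[0,0,0]],
  ],
)

```text
time_s: 9.72
ee_pos: [647.3, -55.1, 208.0]
ee_rot: [-180.0, 0.0, -115.4]
force: [-0.6, 0.4, 0.4]
gripper_width: 0.5
```

>>> drive_tool(
  motion=[
    [[-0.01,-0.02,0],[0,0,0]],
    [[-0.015,-0.03,0],[0,0,0]],
    [[-0.015,-0.03,0],[0,0,0]],
    [[-0.015,-0.03,0],[0,0,0]],
    [[-0.015,-0.03,0],[0,0,0]],
    [[-0.015,-0.03,0],[0,0,0]],
    [[-0.01,-0.02,0],[0,0,0]],
    [[-0.005,-0.01,0],[0,0,0]],
    [[0,0,0],[0,0,0]],
    [[0,0,0],[0,0,0]],
  ],
)

```text
time_s: 10.55
ee_pos: [547.5, -254.8, 205.9]
ee_rot: [180.0, 0.1, -115.4]
force: [0.1, 0.0, -0.6]
gripper_width: 0.0
```

```bash
python3 - <<'E'
from h import *
fr=env.grab_frame("top")
a=fr[150:320,240:400,::-1];cv2.imwrite("pics/t5.png",cv2.resize(a,None,fx=3.5,fy=3.5,interpolation=cv2.INTER_CUBIC))
a=env.grab_frame("scene")[215:315,265:405,::-1];cv2.imwrite("pics/s5.png",cv2.resize(a,None,fx=5,fy=5,interpolation=cv2.INTER_CUBIC))
s=env.state();print(s["ee_pos"],s["force"],s["time_s"])
E
```

```text
[ 547.976865   -253.90922096  205.81418128] [ 0.38455698  0.70472156 -0.39689942] 10.65
```

View pics/s5.png

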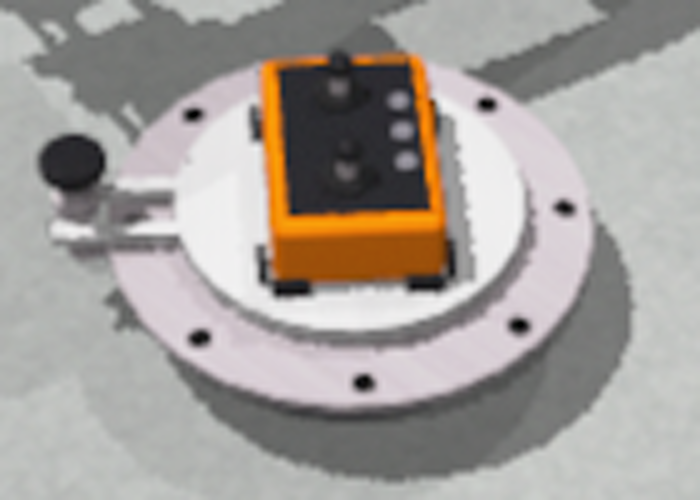

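View pics/t5.png

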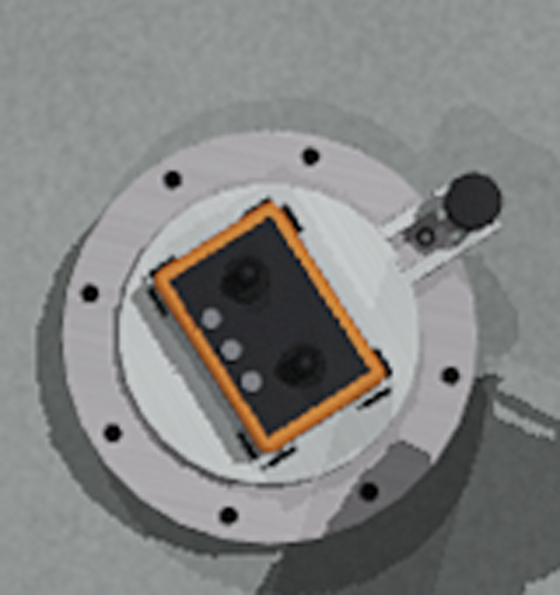

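```bash
python3 - <<'E'
from h import *
T=lambda x,y:((x+.5)/3.5-.5+240,(y+.5)/3.5-.5+150)
S=lambda x,y:((x+.5)/5-.5+265,(y+.5)/5-.5+215)
x,r=tri([ray("top",T(473,201)),ray("scene",S(72,160))]);print(x,r,np.degrees(np.arctan2(x[1]-52.8,x[0]-575)))
E
```

```text
[646.48218041 -56.02529577  95.75574197] [np.float64(0.38141742775133547), np.float64(0.3814174277512203)] -56.70098481654108
```

```bash
python3 -c "
from workcell import env
print(env.job_done())"
```

```text
the job is handed in; nothing more can be done
None
```

I pressed the plunger in with closed fingertips, carried the table 45° clockwise around its axis, and let the plunger up at the next hole. The arm then moved clear and I handed the job in at about 10.7 s. I don't know the verdict, because the interface reports none.

- **Force:** the readings I took during pressing and turning stayed around 7 N, well under the 30 N limit. On the way up I read 4.7 N about 5 mm below the cap's free height, so the pin had entered the hole and was not riding under the disc.
- **Angle:** the last triangulation put the cap at −56.7°. The next hole was measured at about −56.6°, so the table is within roughly 0.1° of it.
- **Plunger out:** the cap top measured 95.8 mm high, against 96.8 mm before the move with the same method and 100 mm nominal. Both readings come out 3–4 mm low, which I put down to calibration and reading error. A riding pin would have lowered the cap by about 8 mm.
- **Case and other items:** the final pictures show the case upright between its stops. I did not re-measure the meter, half shell or screwdriver. The arm stayed more than 200 mm above the worktop except over the turntable.

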